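Dispense the tall specimen pot and box it for the courier

ROBOT

A 6-joint arm with a two-finger parallel gripper is mounted at the origin on the work surface. World frame = base frame: x ahead of the robot, y to its left, z up, the work surface at z = 0. Lengths are in m, angles in rad, forces in N, time in s.
With the tool pointing down it reaches from about 0.275 to 0.725 m from the base axis. Payload 5.6 kg.
Tool frame: the origin (TCP) lies at the very end of the fingers, on their centre line; the grasp point (between the pads) lies manip.hold_point_z behind it (manip.hold_point_z is the distance from the TCP to the grasp point, in m); z points along the fingers, y is the line along which they close (so a half turn about z gives the same grasp; the last joint's range is limited). The gripper opens to 85 mm and grips with 20 to 120 N. Pads are 22 mm wide; open, the fingers measure 114 mm over their backs; the gripper's body (76 mm by 85 mm) begins 54 mm behind the grasp point. The pads swing forward as they close: fully open they stand 13 mm farther back than shut.
Start: joints at [-1.015, 0.255, 0.108, 0, -1.424, -0.285], TCP at [0.147, -0.53, 0.231] pointing down, gripper open.
Joint ranges: [-2.95, 2.95], [-1.21, 1.97], [-1.09, 1.5], [-2.87, 1.71], [-2.94, -0.07], [-3.05, 3.05]. Speed limits (rad/s): [2.57, 2.57, 3.14, 3.14, 3.14, 3.14].

INTERFACE

Orientations are given as [roll, pitch, yaw] about the fixed x, y, z axes, in that order (R = Rz(yaw) Ry(pitch) Rx(roll)).
In Python, from rig import manip gives the robot as it stands.
- The arm moves only by the shell command python3 -m pendant 'ROWS' [OPENING] [FORCE]. ROWS is JSON, a list of rows, each a list of 4 numbers: the shift along the tool's x, y, z scaled (see below), then the turn about the tool's z scaled (see below). A call has 1 to 12 rows; each row is the pose to reach, as a shift and turn from the pose commanded when the call began, along the tool's axes at that moment, turning the shorter way round; what a row does not reach only later rows make up. The controller multiplies each number of a shift by 25 cm and each number of a turn by pi rad. A row lasts 1/8 s, in which the tool goes at most 62.5 mm and 10.7 degrees, less where a joint would pass 70% of its speed; a pose out of reach is approached as far as the arm can. A call with a number of a shift or a turn outside -1 to 1 is refused whole. A call with a gripper value outside its range is refused whole. OPENING is the opening, from 0 (shut) to 1 (fully open), set as the call begins (- or left out, the last holds). The fingers move at their own pace and stop on an object; FORCE is the grip in N (left out, the last holds). Time passes only in rows, so rows that repeat a pose let the fingers close. It gives the time, the measured TCP pose, the force, the opening and the grip force at its end, in the units of the state.
- manip.get_state(): the state, without advancing time (a new reading comes with each control period).
- manip.snapshot(name): name is "side" or "top" or "wrist"; returns the picture (384x512x3 uint8, red, green, blue); there is no depth.
- manip.camera_info(name): a dict with "vfov" (degrees; the focal length in pixels is half the picture's height over the tangent of half this angle, whatever the lens; pixels are square), "cx", "cy" (the principal point, pixels), "position" and "rotation" of the camera in the world. Camera axes: x right, y down, z forward; pixel columns grow to the right and rows downward; lengths in m; the calibration is good to about 2 mm. A picture is of the moment at which its call begins: read the wrist's pose just before it. camera_info takes no time and is no camera call; for the wrist camera it gives the pose at the moment of the call.
- manip.job_done(): hands the job in; it is judged then, once.
The state is a dict: "time": time; "q": joint angles; "joint_vel": joint speeds; "joint_torque": joint torques, N m; "tool_pos": TCP position; "tool_rot": TCP orientation; "wrist_force": force on the tool from outside, world axes, zero at the start; "ft_torque": the same for the moment, N m; "gripper_width": finger opening in m; "finger_force": force on a finger pad.
Only numpy, scipy, OpenCV 4.12 (cv2) and the standard library are available. Lean on these libraries where they do the work, as an engineer would, in place of code of your own. Each camera call takes 0.05 s, during which the arm holds its last target. There are 200 camera calls.

TASK

The clear two-lane dispenser holds a tall specimen pot in one lane and a short one in the other: push the sprung plunger of the tall pot's lane fully home, so that the pot is driven out onto the open deck, and let the plunger spring back. Then pick the tall pot up, lower it upright onto the floor of the open courier box, let go, and shut the box's lid. Leave the short pot in its lane, keep the tall pot upright throughout, and do not disturb the mouse, label roll or gel bottle.

Things in the scene. Friction and masses are not known exactly. Their poses are not given: they have to be found in the camera images.
- dispenser: Fixed two-lane dispenser, clear hood on a grey base (x -92 to 92, y -45 to 145 mm). Origin: on the table, midway between the lanes, level with the pots' start; z up. Lanes run along y at x = -45 (near) and +45 mm (far), floor 10 mm up. Hood: y -45 to 40, top 96 mm up; then open deck to y = 145 mm, lane between 6 mm kerbs 56 mm apart. Plungers at the -y end, pushed towards +y.
- slide_near (a joint): Travel of the near lane's plunger in m: 0 = out (rest), 0.085 = fully home. A spring drives it out: 2.4 N at 0, 9.2 N at 0.085. Fully home it has driven the pot about 80 mm, to about y = 80 mm of the dispenser; let go, it returns by itself and leaves the pot there.
- slide_far (a joint): The same for the far lane's plunger.
- plate_near (a point): Centre of the outer face of the near plunger's bare-metal upright push plate (40 mm wide, 40 high, 10 thick, on a 12 mm rod), 34 mm above the table. It moves with the plunger; at rest at x = -45, y = -150 mm of the dispenser; the face looks to the dispenser's -y. Axes as the dispenser's.
- plate_far (a point): The same for the far lane's plate: at rest at x = +45, y = -150 mm of the dispenser.
- tall_pot: The tall white round specimen pot with a screw lid, 46 mm diameter, 72 mm high, about 90 g. Origin: centre of its underside, z up along its axis. It starts upright under the hood in one of the two lanes (either one), at about y = 0 of the dispenser.
- short_pot: The short white pot, 46 mm diameter, 44 mm high, about 60 g; origin as for the tall pot. It starts in the other lane and stays there.
- box: Fixed grey open courier box, 160 (x) x 150 (y) x 90 mm high, walls and floor 5 mm thick. Origin: centre of its underside on the table; z up. Its lid is hinged along the top of its +x wall.
- lid (a joint): Angle of the box's lid in rad: 0 = shut, 1.57 = upright, at most 1.9 (leaning back past upright); it starts open at 1.6 to 1.85. The hinge is stiff: the lid stays where it is left and must be pushed (about 2 to 3 N at 100 mm from the hinge) all the way shut.
- lid_hinge (a point): On the hinge axis, mid-width: x = 80, y = 0, z = 90.5 mm of the box; the axis is the box's y. The lid is a plain plate 170 mm long from the hinge, 150 wide, 8 thick, underside in line with the hinge; shut, its top is 98 mm above the table and it overhangs the front wall by 10 mm. Turns with the lid: -x points from hinge to free edge, z out of the outer face.
- mouse: Loose black computer mouse, 105 x 60 x 30 mm, on a thin red mat; bystander. Origin: centre of its underside.
- label_roll: Loose roll of paper labels standing on end, 72 mm diameter, 50 mm high; bystander. Origin: centre of its underside.
- gel_bottle: Loose white bottle, 56 mm diameter, 130 mm high; bystander. Origin: centre of its underside.
Not all that is in view belongs to the job. Several things have the shape of the box; the one meant has the colours described above.

How it is judged:
On the way, in this order (a step that is already met when the one before it is completed fails the run):
1. the plunger of the tall pot's lane is fully home (at least 80 of 85 mm) and the tall pot is out on the deck (value of joint any of slide_near, slide_far above 0.08 m and y of tall_pot in the frame of dispenser above 0.068 m and height (world z) of tall_pot below 0.02 m), for 0.05 s.
2. the plunger has sprung back, with the tall pot left standing on the deck (value of joint each of slide_near, slide_far below 0.01 m and y of tall_pot in the frame of dispenser above 0.065 m and height (world z) of tall_pot below 0.02 m and angle between tall_pot's own z axis and vertical below 0.2 rad), for 0.1 s.
3. the tall pot is lifted clear in the fingers (height (world z) of tall_pot above 0.04 m and contact force between the fingers and tall_pot above 0.5 N), for 0.1 s.
4. the tall pot has been lowered to the floor of the box (within 12 mm of it) while still in the fingers (x of tall_pot in the frame of box between -0.07 and 0.07 m and y of tall_pot in the frame of box between -0.07 and 0.07 m and z of tall_pot in the frame of box below 0.017 m and contact force between the fingers and tall_pot above 0.3 N and value of joint lid above 0.3 rad).
5. the tall pot stands in the box, let go, with the lid still open (x of tall_pot in the frame of box between -0.07 and 0.07 m and y of tall_pot in the frame of box between -0.07 and 0.07 m and z of tall_pot in the frame of box below 0.009 m and angle between tall_pot's own z axis and vertical below 0.15 rad and contact force between the fingers and tall_pot below 0.05 N and value of joint lid above 0.3 rad), for 0.2 s.
At the end, for the whole second after the job is handed in: The tall pot stands upright (within 0.15 rad) and still on the floor of the courier box, the lid is shut (under 0.05 rad), both plungers are out at rest (under 10 mm), and the short pot is still within 12 mm of its start (x of tall_pot in the frame of box between -0.07 and 0.07 m and y of tall_pot in the frame of box between -0.07 and 0.07 m and z of tall_pot in the frame of box below 0.009 m and angle between tall_pot's own z axis and vertical below 0.15 rad and linear speed of tall_pot below 0.02 m/s and value of joint lid below 0.05 rad and value of joint each of slide_near, slide_far below 0.01 m and distance of short_pot from where it was at the start of the episode below 0.012 m); the robot touches nothing.
It fails at once if the short pot is moved more than 12 mm (distance of short_pot from where it was at the start of the episode above 0.012 m).
It fails at once if the tall pot is tipped more than 0.6 rad (angle between tall_pot's own z axis and vertical above 0.6 rad).
It fails at once if the mouse, label roll or gel bottle is moved more than 25 mm (distance of any of mouse, label_roll, gel_bottle from where it was at the start of the episode above 0.025 m).
It also fails if it takes over 69 s, if anything falls off the work surface, if the arm or the gripper's body presses on something with over 40 N, if the wrist force passes 120 N, or if a joint passes its speed limit or range.

## Working session

There is one attempt and no reset: what is moved stays moved. The work goes in short steps, Python scripts to look and compute and a shell command to move; the robot and the scene stay as the last step left them, time stands still between calls to the robot, and variables do not carry over. Pictures are saved under pics/ and viewed, at most 10 in all, crops included, and the job is handed in when it is done.

```bash
mkdir -p pics; python3 - <<'E'
from rig import manip
import cv2,numpy as np
for n in("side","top"):
    im=manip.snapshot(n); cv2.imwrite(f"pics/{n}0.png",im[...,::-1].copy())
    c=manip.camera_info(n); print(n,c)
print(manip.get_state(),manip.hold_point_z)
E
```

```text
side {'vfov': 53.105609669151576, 'cx': 252.4935852445762, 'cy': 194.25188885459815, 'position': array([0.32715118, 1.03633513, 0.95219696]), 'rotation': array([-2.23838969, -0.01982994, -2.96758022])}
top {'vfov': 51.01958169805902, 'cx': 254.05002534261908, 'cy': 193.4305712534797, 'position': array([ 0.36349285, -0.01910835,  1.51923547]), 'rotation': array([-3.04930536, -0.01141356, -1.55882641])}
{'time': 0.1, 'q': array([-1.01541825e+00,  2.55669205e-01,  1.07140739e-01, -4.14098708e-04,
       -1.42392679e+00, -2.84586499e-01]), 'joint_vel': array([-7.45423525e-04, -2.20679442e-03,  3.32840990e-03,  1.08624021e-03,
       -6.91833336e-04,  2.90505244e-05]), 'joint_torque': array([-2.12191328e-03, -3.87600982e+01,  2.38472557e+01,  5.37802890e+00,
       -3.83265186e-03, -1.20022247e-05]), 'tool_pos': array([ 0.1470423 , -0.5295134 ,  0.23049999]), 'tool_rot': array([ 3.13988546e+00, -7.26970673e-05, -2.87086195e+00]), 'wrist_force': array([ 0.30544529, -0.56696535, -0.95729777]), 'ft_torque': array([-0.00781909, -0.02684217, -0.03796368]), 'finger_force': 0.0, 'gripper_width': 0.08549882379862532} 0.0187
```

View pics/side0.png

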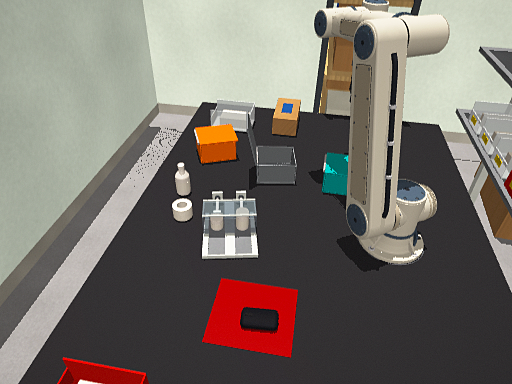

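View pics/top0.png

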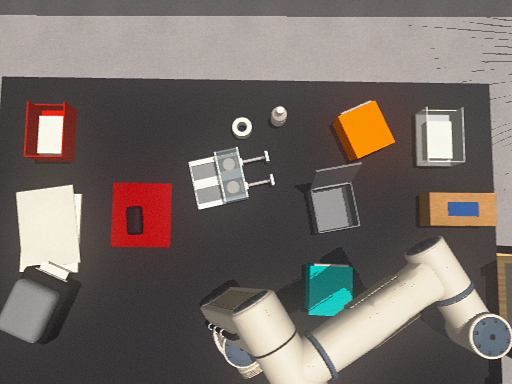

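```bash
python3 - <<'E'
import cv2,numpy as np
t=cv2.imread("pics/top0.png")[130:240,180:370]; s=cv2.imread("pics/side0.png")[110:265,165:310]
cv2.imwrite("pics/ct.png",cv2.resize(t,None,fx=4.2,fy=4.2,interpolation=cv2.INTER_CUBIC))
cv2.imwrite("pics/cs.png",cv2.resize(s,None,fx=3.8,fy=3.8,interpolation=cv2.INTER_CUBIC))
E
```

```text
(no output)
```

View pics/ct.png

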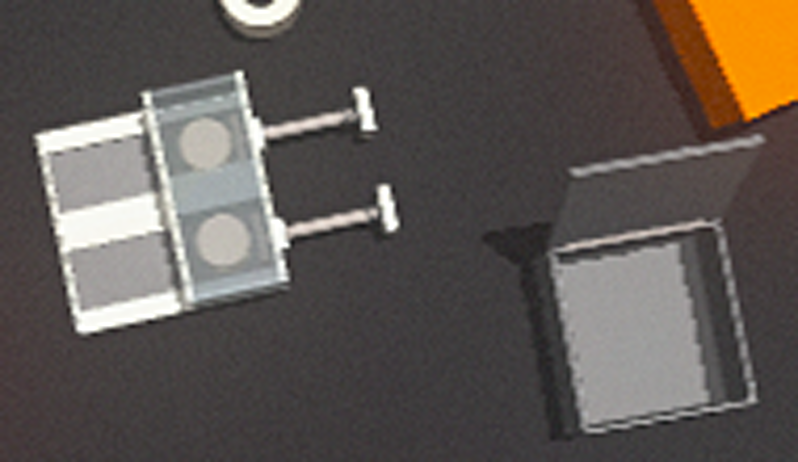

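View pics/cs.png

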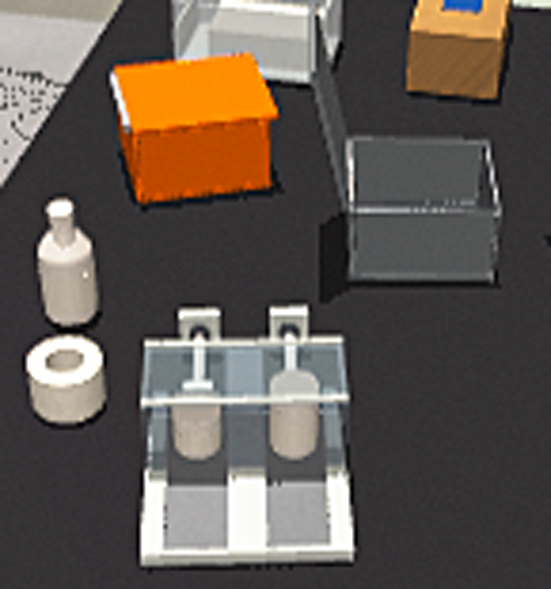

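```bash
cat > h.py <<'E'
import numpy as np,cv2
from rig import manip
from scipy.spatial.transform import Rotation as R
from scipy.optimize import least_squares
def proj(n,P):
    c=manip.camera_info(n); f=192/np.tan(np.radians(c['vfov']/2))
    p=(np.atleast_2d(P)-c['position'])@R.from_euler('xyz',c['rotation']).as_matrix()
    return p[:,:2]/p[:,2:]*f+[c['cx'],c['cy']]
def W(v,P): # local->world
    P=np.atleast_2d(np.array(P,float)); return P@R.from_euler('z',v[2]).as_matrix().T+[v[0],v[1],0]
def fit(obs,v0):
    def r(v): return np.concatenate([(proj(n,W(v,np.array(l)/1000.))-u).ravel() for n,l,u in obs])
    s=least_squares(r,v0,loss='soft_l1'); print(np.round(s.x,4),np.round(r(s.x).reshape(-1,2),1).tolist()); return s.x
def tool(): # print state
    s=manip.get_state(); print(s['time'],np.round(s['tool_pos'],4),np.round(s['tool_rot'],4)); return s
E
python3 - <<'E'
from h import *
T=lambda a:np.array(a)/4.2+[180,130]-.4
S=lambda a:np.array(a)/3.8+[165,110]-.4
D=fit([("top",[[92,145,16],[-92,145,16],[92,-45,96],[-92,-45,96],[92,40,96],[-92,40,96],[45,-145,54],[-45,-145,54]],T([[37,134],[80,333],[241,70],[288,285],[145,94],[187,308],[367,109],[389,208]])),
("side",[[92,145,16],[-92,145,16],[92,40,96],[-92,40,96],[92,-45,96],[-92,-45,96]],S([[142,555],[353,555],[143,403],[348,403],[145,340],[345,340]]))],[.5,.05,.15])
B=fit([("top",[[-80,-75,90],[-80,75,90],[80,-75,90],[80,75,90]],T([[755,402],[585,432],[718,222],[552,250]])),
("side",[[-80,75,90],[-80,-75,90],[80,75,0],[-80,75,0]],S([[498,210],[490,138],[350,280],[495,280]]))],[.5,-.2,.15])
# lid
from scipy.optimize import minimize_scalar
fe=T([[575,170],[762,138]])
def lp(a): return W(B,[[.08-.17*np.cos(a),.075,.0905+.17*np.sin(a)],[.08-.17*np.cos(a),-.075,.0905+.17*np.sin(a)]])
a=minimize_scalar(lambda a:((proj("top",lp(a))-fe)**2).sum(),bounds=(1.4,1.95),method='bounded');print("lid",a.x,a.fun)
print("plate",W(D,[-.045,-.15,.034]),"pot out",W(D,[-.045,.08,0]), "pre", W(D,[-.045,-.23,.034]))
tool()
E
```

```text
[0.5634 0.0523 0.2225] [[0.1, -0.1], [-0.5, 0.1], [0.2, 0.4], [-0.3, -0.8], [-0.2, -0.4], [0.2, -1.3], [-0.3, 0.3], [-0.3, 0.4], [-0.3, -0.1], [0.5, -1.4], [-0.3, 0.1], [0.6, -0.8], [0.5, 0.7], [0.0, -0.1]]
[ 0.4503 -0.323   0.1852] [[0.6, 0.5], [-0.3, 0.6], [0.7, -0.8], [-0.8, -0.3], [1.0, 0.5], [-0.4, 0.1], [-0.4, -0.3], [-0.2, 0.0]]
lid 1.8248408694887785 1.4160525980966177
plate [[ 0.55260333 -0.10390254  0.034     ]] pot out [[0.50184273 0.12042615 0.        ]] pre [[ 0.57025918 -0.18192991  0.034     ]]
0.1 [ 0.147  -0.5295  0.2305] [ 3.1399e+00 -1.0000e-04 -2.8709e+00]
```

Both views agree: the tall pot is in the near lane (side view right pot, about (242,218)), and its plate is at world (0.553, -0.104). The box is at (0.450, -0.323), lid at about 1.82 rad.

```bash
cat >> h.py <<'E'
D=np.array([.5634,.0523,.2225]);B=np.array([.4503,-.323,.1852])
def goal(p,yaw=None,v=None): # numbers for a row, from the present pose; v: frame of p
    s=manip.get_state(); p=np.array(p,float)
    if v is not None: p=W(v,p)[0]
    d=R.from_euler('xyz',s['tool_rot']).inv().apply(p-s['tool_pos'])/.25
    t=0 if yaw is None else -((yaw-s['tool_rot'][2]+np.pi)%(2*np.pi)-np.pi)/np.pi
    print(np.round(p,4),np.round(d,3),round(t,3))
E
python3 -c "
from h import *
goal([-.045,-.180,.36],-1.348,D)"
python3 -m pendant '[[0,0,-0.25,0],[0,0,-0.5,0]]' 0
```

```text
[ 0.5592 -0.1332  0.36  ] [-2.013  1.087 -0.516] -0.485
time: 0.35
tool_pos: [0.1467, -0.5292, 0.3569]
tool_rot: [3.139, -0.001, -2.871]
wrist_force: [1.1, -1.2, 0.8]
gripper_width: 0.0518
finger_force: 0.0
```

```bash
python3 -m pendant '[[-0.25,0.13,-0.02,-0.06],[-0.45,0.24,-0.02,-0.12],[-0.65,0.35,-0.02,-0.18],[-0.8,0.43,-0.02,-0.24],[-0.9,0.5,-0.02,-0.3],[-0.95,0.54,-0.02,-0.36],[-1,0.55,-0.02,-0.42],[-1,0.55,-0.02,-0.485],[-1,0.55,-0.02,-0.485]]' 0; python3 -c "
from h import *
goal([-.045,-.180,.36],-1.348,D);goal([-.045,-.180,.034],-1.348,D)"
```

```text
time: 1.48
tool_pos: [0.3513, -0.3304, 0.3609]
tool_rot: [3.141, 0.001, -1.347]
wrist_force: [0.4, -0.4, 0.1]
gripper_width: -0.0002
finger_force: 0.0
[ 0.5592 -0.1332  0.36  ] [-0.585 -0.986  0.003] 0.0
[ 0.5592 -0.1332  0.034 ] [-0.584 -0.987  1.307] 0.0
```

```bash
python3 -m pendant '[[-0.12,-0.2,0,0],[-0.24,-0.4,0,0],[-0.36,-0.6,0,0],[-0.48,-0.8,0,0],[-0.585,-0.987,0,0],[-0.585,-0.987,0,0],[-0.585,-0.987,0.2,0],[-0.585,-0.987,0.4,0],[-0.585,-0.987,0.6,0],[-0.585,-0.987,0.8,0],[-0.585,-0.987,0.8,0]]' 0; python3 - <<'E'
from h import *
goal([-.045,-.180,.034],-1.348,D)
im=manip.snapshot("top");cv2.imwrite("pics/t1.png",cv2.resize(im[110:250,180:380,::-1],None,fx=4,fy=4,interpolation=cv2.INTER_CUBIC))
im=manip.snapshot("wrist");cv2.imwrite("pics/w1.png",im[...,::-1].copy())
np.set_printoptions(precision=2,suppress=True)
print(proj("wrist",W(D,[[-.065,-.15,.054],[-.025,-.15,.054],[-.092,-.045,.096],[.092,-.045,.096]])))
E
```

```text
time: 2.85
tool_pos: [0.5562, -0.1337, 0.1578]
tool_rot: [3.133, 0.002, -1.35]
wrist_force: [-0.1, -1.1, 0.8]
gripper_width: -0.0001
finger_force: 0.0
[ 0.5592 -0.1332  0.034 ] [ 0.002 -0.017  0.495] -0.001
[[282.62 226.59]
 [232.04 226.64]
 [320.08 377.92]
 [ 75.25 378.06]]
```

View pics/w1.png

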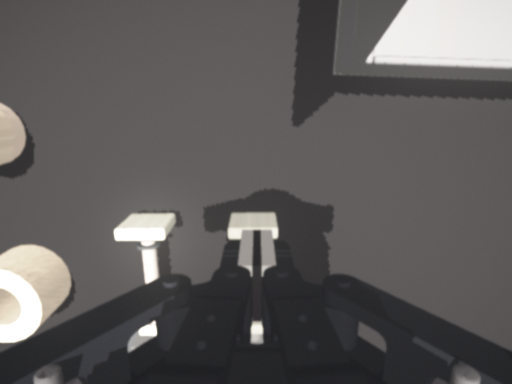

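Plate is at pixels x 229–277, outer top edge row ≈227, matching the prediction (2 mm to the left). Descend, then push.

```bash
python3 -m pendant '[[0,-0.02,0.2,0],[0,-0.025,0.35,0],[0,-0.025,0.45,0],[0,-0.025,0.495,0],[0,-0.025,0.495,0],[0,-0.025,0.495,0]]' 0; python3 - <<'E'
from h import *
goal([-.043,-.180,.034],-1.348,D);goal([-.043,-.161,.034],-1.348,D);goal([-.043,-.075,.034],-1.348,D)
E
```

```text
time: 3.7
tool_pos: [0.567, -0.132, 0.0395]
tool_rot: [-3.138, -0.001, -1.347]
wrist_force: [0.2, -1.1, 0.1]
gripper_width: 0.0001
finger_force: 0.0
[ 0.5612 -0.1328  0.034 ] [-0.002  0.023  0.022] 0.0
[ 0.557  -0.1142  0.034 ] [-0.078  0.023  0.022] 0.0
[ 0.538  -0.0303  0.034 ] [-0.422  0.023  0.022] 0.0
```

```bash
python3 -m pendant '[[-0.03,0,0.0,0],[-0.06,0,0,0],[-0.08,0,0,0],[-0.11,0,0,0],[-0.14,0,0,0],[-0.17,0,0,0]]' 0; python3 - <<'E'
from h import *
goal([-.043,-.161,.034],-1.348,D);goal([-.043,-.075,.034],-1.348,D)
E
```

```text
time: 4.45
tool_pos: [0.5561, -0.0905, 0.0379]
tool_rot: [-3.142, -0.001, -1.347]
wrist_force: [0.9, -5.6, 1.3]
gripper_width: 0.0004
finger_force: 2.6
[ 0.557  -0.1142  0.034 ] [0.093 0.018 0.016] 0.0
[ 0.538  -0.0303  0.034 ] [-0.251  0.017  0.015] 0.0
```

```bash
python3 -m pendant '[[-0.03,0.01,0.0,0],[-0.06,0.015,0,0],[-0.09,0.015,0,0],[-0.12,0.015,0,0],[-0.15,0.015,0,0],[-0.18,0.015,0,0],[-0.2,0.015,0,0],[-0.22,0.015,0,0],[-0.24,0.015,0,0],[-0.25,0.015,0,0],[-0.25,0.015,0,0]]' 0; python3 - <<'E'
from h import *
goal([-.043,-.075,.034],-1.348,D)
E
```

```text
time: 5.82
tool_pos: [0.5404, -0.0308, 0.0382]
tool_rot: [-3.138, -0.002, -1.346]
wrist_force: [6.2, -8.1, -2.0]
gripper_width: -0.0005
finger_force: 4.6
[ 0.538  -0.0303  0.034 ] [-0.004  0.009  0.017] 0.001
```

```bash
python3 -m pendant '[[-0.01,0,0,0],[-0.02,0,0,0],[-0.02,0,0,0],[-0.02,0,0,0]]' 0;python3 -m pendant '[[-0.01,0,0,0],[-0.02,0,0,0],[-0.02,0,0,0],[-0.02,0,0,0]]' 0
```

```text
time: 6.32
tool_pos: [0.5401, -0.0297, 0.0384]
tool_rot: [-3.139, -0.008, -1.346]
wrist_force: [11.6, -23.1, -7.8]
gripper_width: 0.0
finger_force: 12.6
time: 6.82
tool_pos: [0.54, -0.0293, 0.0386]
tool_rot: [-3.14, -0.015, -1.345]
wrist_force: [18.9, -42.6, -11.4]
gripper_width: 0.0
finger_force: 22.8
```

Hard stop reached. Back off and rise.

```bash
python3 -m pendant '[[0.06,0,0,0],[0.12,0,0,0],[0.18,0,0,0],[0.26,0,0,0],[0.34,0,0,0],[0.42,0,0,0],[0.46,0,0,0],[0.46,0,-0.2,0],[0.46,0,-0.4,0],[0.46,0,-0.6,0],[0.46,0,-0.7,0],[0.46,0,-0.7,0]]' 0; python3 - <<'E'
from h import *
goal([-.045,.08,.22],-1.348,D)
im=manip.snapshot("side");cv2.imwrite("pics/s2.png",cv2.resize(im[170:280,165:310,::-1],None,fx=5,fy=5,interpolation=cv2.INTER_CUBIC))
np.set_printoptions(precision=1,suppress=True)
th=np.linspace(0,6.28,5)[:4]
print((proj("side",W(D,[[-.045,.08,.082],[-.045,.08,.01],[-.068,.08,.046],[-.022,.08,.046]]))-[165,170])*5)
E
```

```text
time: 8.32
tool_pos: [0.5626, -0.1325, 0.2146]
tool_rot: [-3.138, -0.0, -1.347]
wrist_force: [0.2, 0.1, 0.5]
gripper_width: 0.0001
finger_force: 0.0
[0.5019 0.1204 0.22  ] [-1.04   0.012 -0.022] 0.0
[[391.  281.2]
 [390.5 358.4]
 [424.9 319.8]
 [356.5 321.1]]
```

View pics/s2.png

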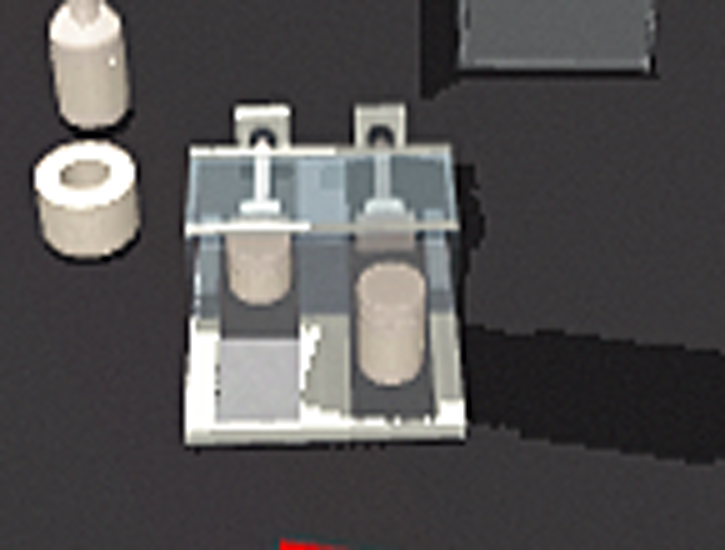

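The tall pot stands on the deck at crop (391,285), within ~2 mm of prediction, and the plungers are out. Move above it with the gripper open.

```bash
python3 -m pendant '[[-0.2,0,-0.02,0],[-0.4,0,-0.02,0],[-0.6,0.01,-0.02,0],[-0.8,0.01,-0.02,0],[-0.95,0.01,-0.02,0],[-1,0.01,-0.02,0],[-1,0.01,-0.02,0],[-1,0.01,-0.02,0]]' 1; python3 - <<'E'
from h import *
goal([-.045,.081,.22],-1.348,D);goal([-.045,.081,.042],-1.348,D)
im=manip.snapshot("wrist");cv2.imwrite("pics/w2.png",im[...,::-1].copy())
np.set_printoptions(precision=1,suppress=True)
print(proj("wrist",W(D,[[-.045,.081,.082],[-.068,.081,.082],[-.022,.081,.082],[-.092,.145,.016],[.092,.145,.016]])))
E
```

```text
time: 9.38
tool_pos: [0.504, 0.1096, 0.217]
tool_rot: [3.141, -0.0, -1.348]
wrist_force: [0.4, 0.4, -0.3]
gripper_width: 0.0854
finger_force: 0.0
[0.5016 0.1214 0.22  ] [-0.048 -0.001 -0.012] -0.0
[0.5016 0.1214 0.042 ] [-0.048 -0.002  0.7  ] -0.0
[[255.8 194.4]
 [282.9 194.4]
 [228.7 194.5]
 [299.1 234.6]
 [129.8 234.9]]
```

View pics/w2.png

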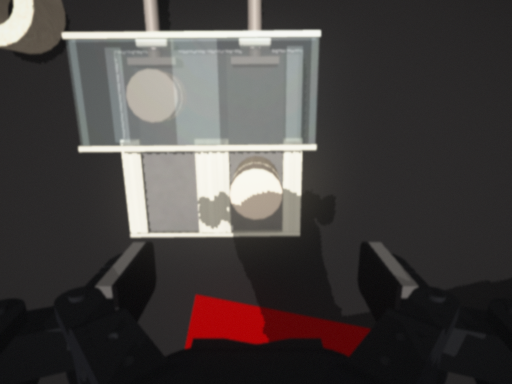

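Pot top centre at (256,191), 3 px short of prediction, so y ≈ 78 mm; descend there and grip.

```bash
python3 -m pendant '[[-0.036,0,0.1,0],[-0.036,0,0.25,0],[-0.036,0,0.4,0],[-0.036,0,0.5,0],[-0.036,0,0.6,0],[-0.036,0,0.66,0],[-0.036,0,0.7,0],[-0.036,0,0.7,0],[-0.036,0,0.7,0]]' 1;  python3 - <<'E'
from h import *
s=manip.get_state(); print(s['wrist_force']); goal([-.045,.078,.042],-1.348,D)
E
python3 -m pendant '[[0,0,0,0],[0,0,0,0],[0,0,0,0],[0,0,0,0],[0,0,0,0],[0,0,0,0],[0,0,0,0]]' 0 25
```

```text
time: 10.55
tool_pos: [0.5026, 0.1195, 0.0434]
tool_rot: [-3.14, 0.0, -1.347]
wrist_force: [-0.5, -1.1, 0.1]
gripper_width: 0.0856
finger_force: 0.0
[-0.48934158 -1.06873316  0.1489433 ]
[0.5023 0.1184 0.042 ] [0.004 0.002 0.005] 0.0
time: 11.42
tool_pos: [0.5023, 0.1194, 0.043]
tool_rot: [-3.141, 0.0, -1.347]
wrist_force: [-1.1, -0.5, 6.4]
gripper_width: 0.0457
finger_force: 25.7
```

```bash
python3 -m pendant '[[0,0,-0.04,0],[0,0,-0.1,0],[0,0,-0.2,0],[0,0,-0.3,0],[0,0,-0.4,0],[0,0,-0.5,0],[0,0,-0.57,0],[0,0,-0.57,0],[0,0,-0.57,0]]' 0 25; python3 - <<'E'
from h import *
goal([-.012,0,.185],-1.3856,B)
E
```

```text
time: 12.55
tool_pos: [0.5014, 0.1192, 0.1844]
tool_rot: [3.14, 0.0, -1.347]
wrist_force: [-1.0, 0.5, -1.8]
gripper_width: 0.0458
finger_force: 25.9
[ 0.4385 -0.3252  0.185 ] [ 1.678  0.639 -0.002] 0.012
```

```bash
python3 -m pendant '[[0.06,0.025,0,0],[0.18,0.07,0,0],[0.32,0.12,0,0],[0.48,0.18,0,0],[0.64,0.25,0,0],[0.8,0.31,0,0],[0.9,0.35,0,0],[0.96,0.37,0,0],[0.96,0.37,0,0]]' 0 25 >/dev/null; python3 -m pendant '[[0.1,0.04,0,0],[0.22,0.08,0,0],[0.36,0.14,0,0],[0.5,0.19,0,0],[0.62,0.23,0,0],[0.69,0.26,0,0.01],[0.71,0.265,0,0.012],[0.72,0.267,0,0.012],[0.72,0.267,0,0.012],[0.72,0.267,0,0.012]]' 0 25
python3 - <<'E'
from h import *
goal([-.012,0,.185],-1.3856,B);goal([-.012,0,.040],-1.3856,B)
im=manip.snapshot("side");cv2.imwrite("pics/s3.png",cv2.resize(im[50:230,205:345,::-1],None,fx=3.3,fy=3.3,interpolation=cv2.INTER_CUBIC))
im=manip.snapshot("wrist");cv2.imwrite("pics/w3.png",im[...,::-1].copy())
np.set_printoptions(precision=1,suppress=True)
print(proj("wrist",W(B,[[-.08,-.075,.09],[-.08,.075,.09],[.08,.075,.09],[.08,-.075,.09]])))
E
```

```text
time: 14.92
tool_pos: [0.4401, -0.325, 0.1852]
tool_rot: [-3.141, -0.0, -1.384]
wrist_force: [0.4, -0.0, -0.5]
gripper_width: 0.0454
finger_force: 25.9
[ 0.4385 -0.3252  0.185 ] [-0.     0.006  0.001] 0.001
[ 0.4385 -0.3252  0.04  ] [-0.     0.007  0.581] 0.001
[[360.1  85.5]
 [344.8 285.6]
 [140.8 285.7]
 [120.9  85.4]]
```

View pics/w3.png

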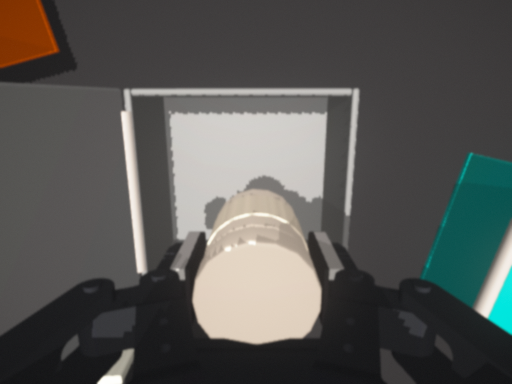

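Pot is held centred over the box opening (rim (125,88)–(358,88) as predicted). Lower it.

```bash
python3 -m pendant '[[0,0,0.04,0],[0,0,0.12,0],[0,0,0.22,0],[0,0,0.32,0],[0,0,0.42,0],[0,0,0.5,0],[0,0,0.54,0],[0,0,0.56,0],[0,0,0.575,0],[0,0,0.58,0],[0,0,0.58,0]]' 0 25; python3 -m pendant '[[0,0,0.004,0],[0,0,0.008,0],[0,0,0.008,0]]' 0 25
```

```text
time: 16.4
tool_pos: [0.4401, -0.3257, 0.0404]
tool_rot: [-3.141, -0.0, -1.385]
wrist_force: [-0.1, 0.4, -1.0]
gripper_width: 0.0456
finger_force: 25.9
time: 16.77
tool_pos: [0.4398, -0.3256, 0.038]
tool_rot: [3.142, -0.0, -1.385]
wrist_force: [0.5, -0.6, -0.6]
gripper_width: 0.0451
finger_force: 26.0
```

```bash
python3 -m pendant '[[0,0,0.004,0],[0,0,0.008,0],[0,0,0.008,0]]' 0 25;  python3 -m pendant '[[0,0,0.004,0],[0,0,0.008,0],[0,0,0.008,0]]' 0 25
```

```text
time: 17.15
tool_pos: [0.44, -0.3257, 0.0379]
tool_rot: [-3.141, -0.001, -1.384]
wrist_force: [-3.5, 4.6, 12.1]
gripper_width: 0.0455
finger_force: 27.2
time: 17.52
tool_pos: [0.4401, -0.3259, 0.0378]
tool_rot: [-3.141, -0.002, -1.383]
wrist_force: [-7.3, 8.3, 25.3]
gripper_width: 0.0456
finger_force: 28.4
```

Contact with the floor felt; unload, open, rise.

```bash
python3 -m pendant '[[0,0,-0.008,0],[0,0,-0.014,0],[0,0,-0.014,0]]' 0 25;  python3 -m pendant '[[0,0,0,0],[0,0,0,0],[0,0,0,0],[0,0,0,0],[0,0,0,0]]' 0.8 25; python3 -m pendant '[[0,0,-0.05,0],[0,0,-0.12,0],[0,0,-0.25,0],[0,0,-0.4,0],[0,0,-0.6,0],[0,0,-0.8,0],[0,0,-1,0],[0,0,-1,0],[0,0,-1,0]]' 0.8
python3 - <<'E'
from h import *
goal([.16,0,.32],-1.3856,B)
np.set_printoptions(precision=1,suppress=True)
im=manip.snapshot("top");a=im[130:240,300:370,::-1];im=manip.snapshot("side");b=im[110:220,215:325,::-1]
cv2.imwrite("pics/m4.png",np.hstack([cv2.resize(q,None,fx=4,fy=4,interpolation=cv2.INTER_CUBIC) for q in(a,b)]))
E
```

```text
time: 17.9
tool_pos: [0.4401, -0.3256, 0.0379]
tool_rot: [-3.141, -0.0, -1.385]
wrist_force: [-0.9, 2.6, 4.9]
gripper_width: 0.0451
finger_force: 26.5
time: 18.52
tool_pos: [0.4398, -0.3256, 0.0375]
tool_rot: [3.142, 0.0, -1.385]
wrist_force: [0.3, -0.7, -0.8]
gripper_width: 0.0687
finger_force: 0.0
time: 19.65
tool_pos: [0.4397, -0.3253, 0.2878]
tool_rot: [-3.141, 0.0, -1.385]
wrist_force: [-0.0, 0.2, -1.0]
gripper_width: 0.0681
finger_force: 0.0
[ 0.6076 -0.2935  0.32  ] [-0.001 -0.683 -0.128] 0.0
```

View pics/m4.png

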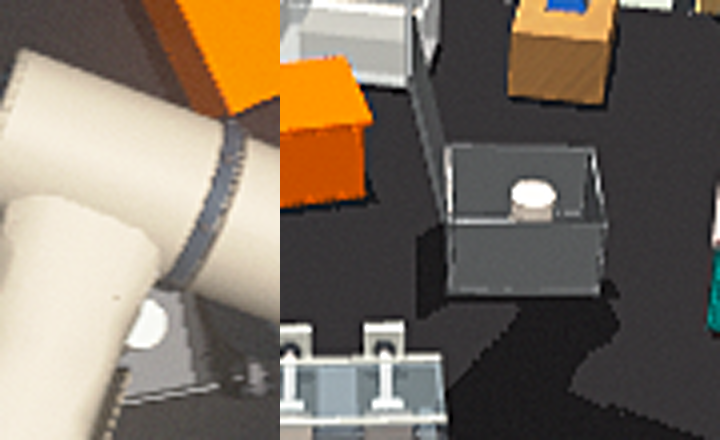

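Pot stands upright in the box. Now fly over the lid, behind it, fingers shut.

```bash
python3 -m pendant '[[0,-0.02,-0.1,0],[0,-0.1,-0.2,0],[0,-0.25,-0.2,0],[0,-0.4,-0.2,0],[0,-0.55,-0.2,0],[0,-0.65,-0.2,0],[0,-0.7,-0.2,0],[0,-0.7,-0.2,0],[0,-0.7,-0.2,0],[0,-0.7,-0.2,0]]' 0
python3 - <<'E'
from h import *
goal([.165,0,.2],-1.3856,B)
c=np.array([.08,0,.0905])
print(((manip.get_state()['tool_pos']-[B[0],B[1],0])@R.from_euler('z',B[2]).as_matrix()))
for a in [1.4,1.2,1,.8,.6,.4,.2,0]:
    r=.12;print(a,np.round([.08-r*np.cos(a)+.008*np.sin(a)+.0145,.0905+r*np.sin(a)+.008*np.cos(a)],3))
E
```

```text
time: 21.0
tool_pos: [0.6112, -0.2935, 0.3381]
tool_rot: [-3.141, -0.0, -1.385]
wrist_force: [0.8, -0.9, 1.7]
gripper_width: -0.0002
finger_force: 0.0
[ 0.6125 -0.2926  0.2   ] [-0.003 -0.006  0.552] 0.0
[ 0.16354243 -0.00062089  0.33810557]
1.4 [0.082 0.21 ]
1.2 [0.058 0.205]
1 [0.036 0.196]
0.8 [0.017 0.182]
0.6 [-0.     0.165]
0.4 [-0.013  0.145]
0.2 [-0.022  0.122]
0 [-0.025  0.098]
```

```bash
python3 -m pendant '[[0,-0.006,0.15,0],[0,-0.006,0.3,0],[0,-0.006,0.45,0],[0,-0.006,0.53,0],[0,-0.006,0.53,0],[0,-0.006,0.53,0]]' 0; python3 -m pendant '[[0,0.03,0,0],[0,0.06,0,0],[0,0.1,0,0],[0,0.14,0,0],[0,0.18,0,0],[0,0.22,0,0],[0,0.26,0,0],[0,0.3,0,0],[0,0.33,0,0],[0,0.33,0,0]]' 0
python3 - <<'E'
from h import *
for p in [[.058,0,.205],[.036,0,.196],[.017,0,.182],[0,0,.165],[-.013,0,.145],[-.022,0,.122],[-.025,0,.0985]]:goal(p,-1.3856,B)
E
```

```text
time: 21.75
tool_pos: [0.6136, -0.2934, 0.2068]
tool_rot: [-3.14, -0.002, -1.385]
wrist_force: [0.9, -0.3, 1.0]
gripper_width: -0.0003
finger_force: 0.0
time: 23.0
tool_pos: [0.5315, -0.3083, 0.2051]
tool_rot: [3.141, 0.0, -1.385]
wrist_force: [0.7, -1.0, 0.2]
gripper_width: -0.0001
finger_force: 0.0
[ 0.5073 -0.3123  0.205 ] [-0.002  0.098  0.001] 0.0
[ 0.4857 -0.3164  0.196 ] [-0.002  0.186  0.037] 0.0
[ 0.467  -0.3199  0.182 ] [-0.002  0.262  0.093] 0.0
[ 0.4503 -0.323   0.165 ] [-0.002  0.33   0.161] 0.0
[ 0.4375 -0.3254  0.145 ] [-0.002  0.382  0.241] 0.0
[ 0.4287 -0.3271  0.122 ] [-0.002  0.418  0.333] 0.0
[ 0.4257 -0.3276  0.0985] [-0.002  0.43   0.427] 0.0
```

```bash
python3 -m pendant '[[0,0.05,0,0],[0,0.1,0.005,0],[0,0.15,0.02,0],[0,0.19,0.04,0],[0,0.23,0.065,0],[0,0.265,0.095,0],[0,0.3,0.13,0],[0,0.335,0.165,0],[0,0.36,0.2,0],[0,0.385,0.245,0],[0,0.385,0.245,0]]' 0; python3 -m pendant '[[0,0.02,0.03,0],[0,0.03,0.06,0],[0,0.04,0.1,0],[0,0.045,0.14,0],[0,0.05,0.17,0],[0,0.05,0.18,0],[0,0.05,0.18,0]]' 0
python3 - <<'E'
from h import *
goal([-.025,0,.0985],-1.3856,B)
E
```

```text
time: 24.38
tool_pos: [0.4365, -0.3256, 0.1424]
tool_rot: [3.14, 0.002, -1.385]
wrist_force: [0.3, -0.2, -1.0]
gripper_width: 0.0001
finger_force: 0.0
time: 25.25
tool_pos: [0.4254, -0.3282, 0.0988]
tool_rot: [-3.142, 0.0, -1.385]
wrist_force: [-0.4, -0.3, 0.3]
gripper_width: -0.0004
finger_force: 0.0
[ 0.4257 -0.3276  0.0985] [-0.002 -0.002  0.001] 0.0
```

```bash
python3 -m pendant '[[0,0,0.006,0],[0,0,0.012,0],[0,0,0.012,0],[0,0,0.012,0]]' 0;python3 - <<'E'
from h import *
im=manip.snapshot("side");b=im[60:220,205:345,::-1]
cv2.imwrite("pics/m5.png",cv2.resize(b,None,fx=3.7,fy=3.7,interpolation=cv2.INTER_CUBIC))
E
```

```text
time: 25.75
tool_pos: [0.4256, -0.3284, 0.0984]
tool_rot: [-3.14, -0.002, -1.384]
wrist_force: [-5.8, 6.4, 15.5]
gripper_width: 0.0002
finger_force: 8.4
```

View pics/m5.png

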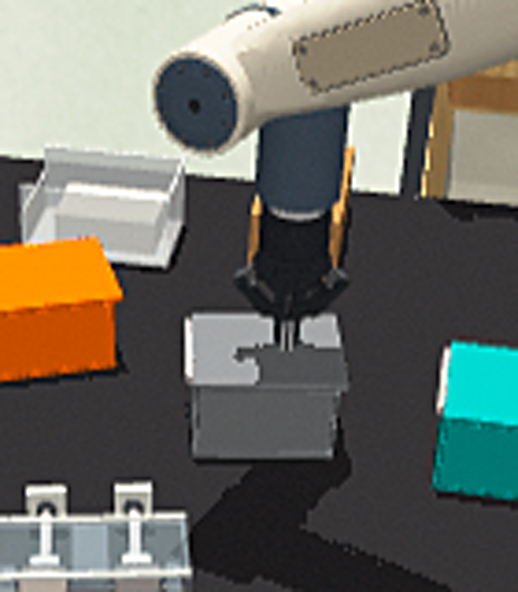

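The lid lies flat on the box (crop (190,315)–(345,390)), with firm contact at 15 N and 98 mm height. Retreat upward and hand in.

```bash
python3 -m pendant '[[0,0,-0.05,0],[0,0,-0.2,0],[0,0,-0.4,0],[0,0,-0.5,0],[0,0,-0.5,0],[0,0,-0.5,0]]' 0; python3 -c "
from rig import manip
print(manip.job_done())"
```

```text
time: 26.55
tool_pos: [0.4251, -0.328, 0.2199]
tool_rot: [3.141, 0.001, -1.385]
wrist_force: [-0.4, -0.2, -0.3]
gripper_width: 0.0
finger_force: 0.0
the job is handed in; nothing more can be done
None
```

The job is handed in at about 27 s of robot time, though no verdict came back: the tall pot was set down upright in the courier box, the lid is shut, both plungers sprang back, and the short pot was left in its lane.

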